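Bring the bearing ball to the funnel on its dish

ROBOT

A 6-joint arm with a two-finger parallel gripper is mounted at the origin on the work surface. World frame = base frame: x ahead of the robot, y to its left, z up, the work surface at z = 0. Lengths are in m, angles in rad, forces in N, time in s.
With the tool pointing down it reaches from about 0.375 to 0.975 m from the base axis. Payload 3.8 kg.
Tool frame: the origin (TCP) lies at the very end of the fingers, on their centre line; the grasp point (between the pads) lies 19 mm behind it (grip_depth is the z of the grasp point in the tool frame, in m); z points along the fingers, y is the direction in which the jaws open and shut (so a half turn about z gives the same grasp; the last joint's range is limited). The gripper opens to 88 mm and grips with 3 to 60 N. Pads are 18 mm wide; open, the fingers measure 123 mm over their backs; the gripper's body (75 mm by 187 mm) begins 45 mm behind the grasp point.
Start: joints at [1.277, 0.264, 1.604, -0, 1.274, -0.037], TCP at [0.171, 0.653, 0.239] pointing down, gripper open.
Joint ranges: [-2.63, 2.63], [-0.94, 2.18], [0.31, 2.57], [-1.31, 4.45], [0, 2.66], [-2.55, 2.55]. Speed limits (rad/s): [2.57, 2.57, 3.14, 3.14, 3.14, 3.14].

INTERFACE

Orientations are given as a unit quaternion [w, x, y, z].
In Python, from workcell import get_obs, snapshot, calibration, hand_in, cut_out, grip_depth gives the robot as it stands.
- The arm moves only by the shell command python3 -m handwheel 'ROWS'. ROWS is JSON, one flat list of numbers, 7 for each row, row after row: the turn, a rotation vector about the world's x, y, z in units of 5 degrees (1.0 is 5 degrees), then the shift along the world's x, y, z in units of 25 mm (1.0 is 25 mm), then the opening, from -1 (shut) to 1 (fully open). In form: [ax, ay, az, x, y, z, fingers, ax, ay, az, x, y, z, fingers, ...]. A call has exactly 5 rows; each row is the pose to reach, as a shift and turn from the pose commanded when the call began; what a row does not reach only later rows make up. A row lasts 1/12 s, in which the tool goes at most 41.7 mm and 7.16 degrees, less where a joint would pass 70% of its speed; a pose out of reach is approached as far as the arm can. A call with a gripper value outside its range is refused whole. The fingers move at their own pace and stop on an object; the grip force is fixed at half the most. Time passes only in rows, so rows that repeat a pose let the fingers close, or fill a call up. It gives the time, the measured TCP pose, the force and the opening at its end, in the units of the state.
- get_obs(): the state, without advancing time (a new reading comes with each control period).
- snapshot(name): name is "side" or "top"; returns (picture, depth): 480x640x3 uint8, red, green, blue; 480x640 float32, m along the optical axis (not along the pixel's ray), 0 where there is no reading.
- calibration(name): a dict with "fx", "fy", "cx", "cy" (pixels), "dist_coeffs" ([k1, k2, p1, p2, k3] as OpenCV has them; the pictures are not rectified), "origin" and "rotation" of the camera in the world. Camera axes: x right, y up, looking along -z (the intrinsics and any distortion apply to the point x, -y, -z); pixel columns grow to the right and rows downward; lengths in m; the calibration is good to about 2 mm. A picture is of the moment at which its call begins. calibration takes no time and is no camera call.
- hand_in(): hands the job in, once; it reports no verdict.
Trained networks look in the newest picture that a camera, given by its name, has taken for a name from the list of things; names that differ only in an ending like _2 or _b are one class to them, and where a whole thing is asked for, a point or a joint stands for the part that bears it (a point fixed in the world has none). Each returns a list of dicts, best first, with "confidence" (0 to 1); they miss things now and then, are a little off and sometimes report something else, mostly with a low value. They report only what shows in the picture. A call takes as long as a camera call. They do not tell look-alikes from the thing itself.
- cut_out(target, camera): "pixels" (480x640 bool, what is visible of it) and "pixel" ([row, column] in pixels, amid what is visible of it).
The state is a dict: "t": time; "q": joint angles; "qvel": joint speeds; "effort": joint torques, N m; "tool_pos": TCP position; "tcp_rot": TCP orientation; "force": force on the tool from outside, world axes, zero at the start; "wrist_torque": the same for the moment, N m; "grip_width": finger opening in m.
Only numpy, scipy, OpenCV 4.12 (cv2) and the standard library are available. Lean on these libraries where they do the work, as an engineer would, in place of code of your own. Each camera call takes 0.05 s, during which the arm holds its last target.

TASK

Pick up the dish with the bearing ball by its black handle, turn it a quarter turn so that its red pouring lip points at the tin funnel, and finish while holding it there, ready to tip: level, in the air, on the cork pad's side of the funnel, with the tip of the lip just above the middle of the funnel mouth and touching nothing. Keep the dish level all the way so that the ball never rolls off the yellow centre spot. Do not bump the two jars, and leave everything else on the shelf where it is.

Things in the scene. Friction and masses are not known exactly. Their poses are not given: they have to be found in the camera images.
- dish_grip (a point): Centre of the dish's black handle bar: 14 mm thick (x), 70 long (y), 18 high, straight over the dish's centre, 105 mm above its underside, 60 mm free below it; on a steel bail with legs at y = +-67 mm. Dish: loose 12-sided aluminium plate, 137 mm across, 26 high, 220 g, inside a cone of 8 degrees slope. Axes, shared by all dish points: x towards the red lip, z up.
- dish_centre (a point): Centre of the dish's inner surface (lowest point of the cone), 5 mm above its underside and 100 mm straight below dish_grip. A yellow spot of radius 27 mm is painted round it. Axes as dish_grip.
- dish_lip (a point): Tip of the red pouring lip (34 mm wide trough) on the dish's rim: 87 mm from the dish's centre line along the dish's x, 17 mm above its underside (88 mm below dish_grip). Axes as dish_grip.
- ball_center (a point): Centre of the loose steel bearing ball, 25 mm diameter, 64 g, lying at the middle of the dish. It rolls freely; its axes mean nothing.
- pad_top (a point): Centre of the upper face of the fixed round cork pad (164 mm diameter, 8 mm thick) under the dish. At the start the lip points along its x, give or take 5 degrees; the two jars stand on its y line, one on either side, about 190 mm from the pad's centre. z up.
- funnel_jar: Clear glass jar (82 mm diameter) with a tin funnel set in its neck, fixed to the shelf, 125 mm high over all; stands left or right of the dish. Origin at the centre of its underside, z up; its yaw means nothing.
- funnel_mouth (a point): Centre of the funnel's open mouth, in the plane of its rim (94 mm diameter), 125 mm above the shelf.
- lidded_jar: Amber glass jar with a green lid, 82 mm diameter, 96 mm high, fixed, on the other side of the dish from the funnel jar. Not to be touched. Origin at the centre of its underside.
- suitcase_keys: Bystander: cluster of brass suitcase keys, fanned on a ring, flat, about 90 mm across. Origin on its underside.
- door_bolt: Bystander: copper door bolt, 130 mm long (along y), 34 mm high. Origin on its underside.
- drawer_pull: Bystander: white porcelain drawer pull, 36 mm diameter, 35 mm high. Origin at the centre of its underside.
- padlock: Bystander: brass padlock standing upright, 48 mm wide (y), 22 mm thick, 70 mm high. Origin at the centre of its underside.
- screwdriver: Bystander: screwdriver with wooden handle, 170 mm long, lying along its x.
Not all that is in view belongs to the job. Leave any blue look-alike of the part that bears dish_grip alone. Several things look just like the part that bears pad_top: the one meant starts farthest to the robot's left.

How it is judged:
By the outcome, as a careful person would: the job done as asked, in the order asked, and still so for the second after the job is handed in, while the arm keeps its last pose, push and grip.
It also fails if it takes over 38 s, if anything falls off the work surface, if the arm or the gripper's body presses on something with over 40 N, if the wrist force passes 120 N, or if a joint passes its speed limit or range.

## Working session

There is one attempt and no reset: what is moved stays moved. The work goes in short steps, Python scripts to look and compute and a shell command to move; the robot and the scene stay as the last step left them, time stands still between calls to the robot, and variables do not carry over. Pictures are saved under pics/ and viewed, and the job is handed in when it is done.

```bash
ls; mkdir -p pics
python3 - <<'E'
from workcell import *
import cv2,numpy as np
o=get_obs();print(o)
print(grip_depth)
for n in("side","top"):
    p,d=snapshot(n);cv2.imwrite(f"pics/{n}0.png",p[:,:,::-1]);np.savez(f"{n}0.npz",p=p,d=d)
    c=calibration(n);print(n,c)
E
```

```text
pics
{'t': 0.0, 'q': array([ 1.27708324e+00,  2.64745922e-01,  1.60537643e+00,  1.63270487e-05,
        1.27371005e+00, -3.68791457e-02]), 'qvel': array([ 0.00027804,  0.00128805, -0.00179156, -0.00073217,  0.001368  ,
        0.00024687]), 'effort': array([ 1.28742497e-03, -5.02109170e+01, -3.56882143e+01,  7.30288541e-02,
        2.93952925e-02, -1.73198714e-04]), 'tool_pos': array([0.17123807, 0.65217545, 0.23739158]), 'tcp_rot': array([-1.91965881e-04,  1.28066607e-01,  9.91764937e-01, -1.10332576e-03]), 'force': array([-0.55893086,  0.64012252, -1.14591828]), 'wrist_torque': array([-0.00214628, -0.05572126, -0.01290785]), 'grip_width': 0.08823168810355746}
-0.0187
side {'fx': 438.1816529657306, 'fy': 438.1816529657306, 'cx': 308.00005476056936, 'cy': 241.09389923521078, 'dist_coeffs': array([0.0149965, 0.       , 0.       , 0.       , 0.       ]), 'origin': array([0.46775704, 0.7553071 , 0.5992684 ]), 'rotation': array([-0.06626144, -0.03021279,  0.46883292,  0.88027967])}
top {'fx': 526.307521112488, 'fy': 526.307521112488, 'cx': 318.0398697519925, 'cy': 245.27135149692174, 'dist_coeffs': array([-0.06885691,  0.        ,  0.        ,  0.        ,  0.        ]), 'origin': array([ 0.52094236, -0.00160164,  1.27578402]), 'rotation': array([ 0.70942278,  0.01667497, -0.01679404, -0.70438571])}
```

View pics/top0.png

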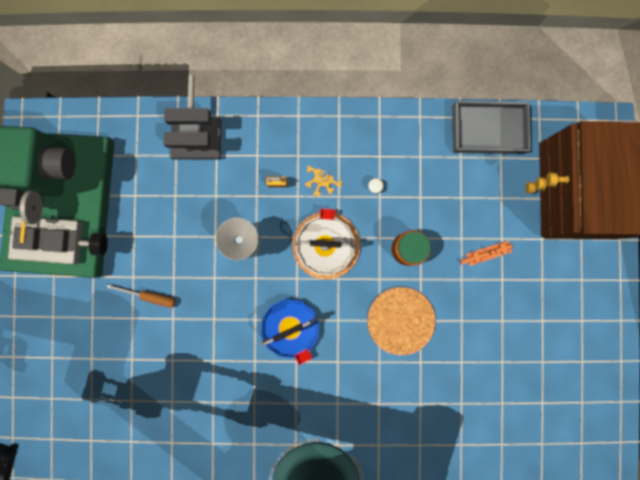

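View pics/side0.png

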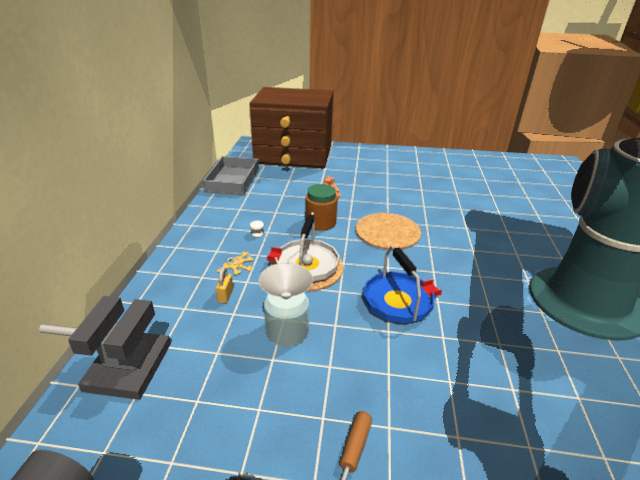

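The top view shows the aluminium dish on its cork pad at about (327,243), with the red lip up (+x) at (328,214). The funnel is at (237,239), on the +y side, and the green-lidded jar is at (412,247). There is also a blue look-alike dish at (291,328), which I'll leave alone. Two pads are visible: the one under the dish (327,245) and a bare one (402,320). The one under the dish is farther left, so it is the one meant.

```bash
cat > h.py <<'E'
from workcell import *
import cv2,numpy as np
from scipy.spatial.transform import Rotation as R
def K(c): return np.array([[c['fx'],0,c['cx']],[0,c['fy'],c['cy']],[0,0,1.]])
def Rw(c):
    q=c['rotation'];return R.from_quat([q[1],q[2],q[3],q[0]]).as_matrix()
def rays(n,uv):
    c=calibration(n)
    u=cv2.undistortPoints(np.array(uv,float).reshape(-1,1,2),K(c),c['dist_coeffs'])[:,0]
    return c['origin'],np.c_[u[:,0],-u[:,1],-np.ones(len(u))]@Rw(c).T
def cloud(n,mask,d):
    r,cc=np.nonzero(mask&(d>0));o,v=rays(n,np.c_[cc,r])
    return o+v*d[r,cc][:,None],np.c_[cc,r]
def atz(n,uv,z):
    o,v=rays(n,uv);return o+v*((z-o[2])/v[:,2])[:,None]
def proj(n,P):
    c=calibration(n);q=(np.array(P,float).reshape(-1,3)-c['origin'])@Rw(c)
    q=q*[1,-1,-1]
    return cv2.projectPoints(q.reshape(-1,1,3),np.zeros(3),np.zeros(3),K(c),c['dist_coeffs'])[0][:,0]
E
python3 - <<'E'
from h import *
for n in("top","side"):
    z=np.load(n+"0.npz");d=z['d']
    im=z['p'].copy()
    for t in["dish_grip","funnel_jar","lidded_jar","ball_center","dish_lip","pad_top"]:
        try: L=cut_out(t,n)
        except Exception as e: print(t,e);continue
        for k in L[:3]:
            P,uv=cloud(n,k['pixels'],d)
            print(n,t,round(k['confidence'],2),np.round(k['pixel']),len(P),np.round(np.median(P,0),3) if len(P) else '',np.round(P.max(0),3),np.round(P.min(0),3))
    c=(327,243) if n=="top" else (305,255)
    s=im[c[1]-60:c[1]+60,c[0]-60-40:c[0]+60]
    cv2.imwrite(f"pics/{n}_crop.png",cv2.resize(s[:,:,::-1],None,fx=5,fy=5,interpolation=cv2.INTER_CUBIC))
E
```

```text
top dish_grip 0.77 [245. 327.] 2830 [ 0.579 -0.019  0.022] [0.67  0.052 0.128] [ 0.512 -0.087 -0.   ]
top dish_grip 0.63 [331. 291.] 2804 [0.382 0.061 0.014] [0.452 0.135 0.121] [ 0.301 -0.005 -0.005]
top dish_grip 0.26 [238. 355.] 856 [ 0.582 -0.045  0.009] [0.66  0.059 0.091] [ 0.5   -0.103 -0.005]
top funnel_jar 0.95 [239. 236.] 1505 [0.588 0.177 0.114] [0.634 0.239 0.134] [ 0.544  0.132 -0.001]
top lidded_jar 0.83 [248. 410.] 1172 [ 0.572 -0.21   0.095] [ 0.621 -0.176  0.104] [ 0.532 -0.275 -0.004]
top lidded_jar 0.69 [250. 351.] 868 [ 0.574 -0.045  0.009] [0.66  0.059 0.088] [ 0.5   -0.104 -0.004]
top lidded_jar 0.63 [294. 152.] 484 [0.454 0.394 0.022] [0.481 0.506 0.032] [ 0.43   0.342 -0.006]
top dish_lip 0.93 [242. 325.] 2750 [ 0.579 -0.019  0.022] [0.667 0.05  0.128] [ 0.512 -0.087  0.004]
top dish_lip 0.89 [330. 290.] 2894 [0.382 0.062 0.014] [0.452 0.137 0.121] [ 0.3   -0.008 -0.008]
top pad_top 0.92 [251. 351.] 1000 [ 0.571 -0.044  0.009] [0.66  0.059 0.088] [ 0.497 -0.103 -0.006]
side dish_grip 0.85 [253. 310.] 1979 [ 0.575 -0.03   0.021] [0.678 0.153 0.126] [ 0.508 -0.182 -0.003]
side dish_grip 0.68 [289. 401.] 3415 [0.378 0.062 0.013] [0.449 0.137 0.115] [ 0.291 -0.126 -0.003]
side funnel_jar 0.98 [301. 285.] 3504 [0.586 0.195 0.086] [0.675 0.225 0.126] [ 0.541  0.045 -0.004]
side lidded_jar 0.95 [204. 322.] 1247 [ 0.566 -0.187  0.07 ] [ 0.635 -0.048  0.12 ] [ 0.53  -0.44  -0.002]
side ball_center 0.49 [261. 307.] 85 [ 0.576 -0.008  0.03 ] [ 0.586 -0.002  0.038] [ 0.566 -0.02   0.02 ]
side dish_lip 0.96 [294. 401.] 3352 [0.378 0.062 0.013] [0.449 0.137 0.115] [ 0.294 -0.126 -0.003]
side dish_lip 0.94 [252. 311.] 1961 [ 0.574 -0.031  0.022] [0.668 0.137 0.125] [ 0.508 -0.226 -0.003]
side pad_top 0.95 [280. 329.] 354 [0.525 0.027 0.007] [0.661 0.062 0.021] [ 0.497 -0.048  0.   ]
side pad_top 0.85 [232. 388.] 1873 [ 0.398 -0.192  0.007] [0.479 0.036 0.113] [ 0.318 -0.294 -0.003]
```

View pics/top_crop.png

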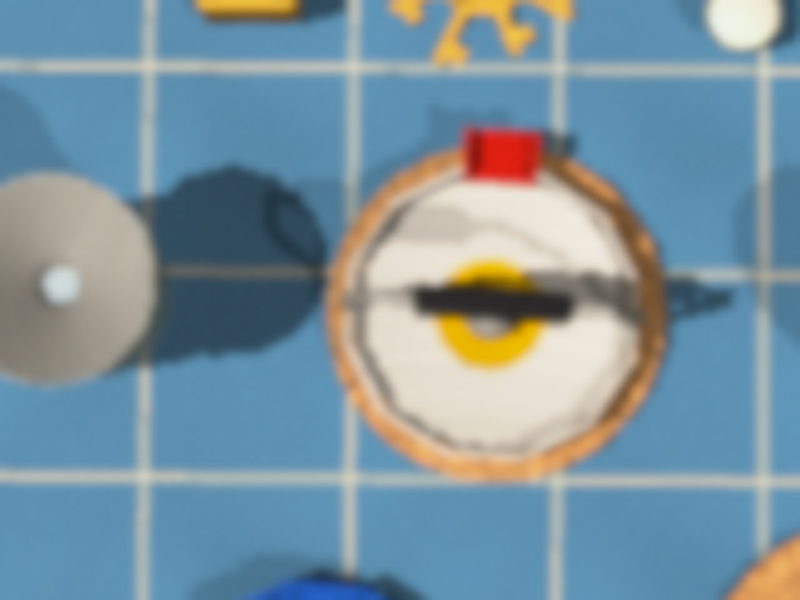

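View pics/side_crop.png

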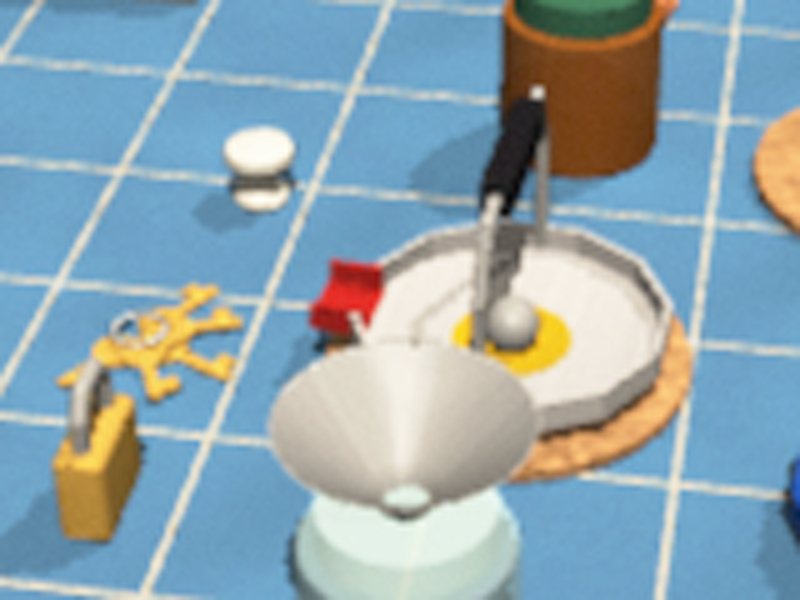

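The crop confirms it: the aluminium dish with the ball on its yellow spot, handle at (327,243), and the pad beneath it. Next I'll measure the handle, lip and funnel precisely.

Run:
```python
from h import *
n="top";z=np.load("top0.npz");p=z['p'].astype(int);d=z['d']
def box(r0,r1,c0,c1):
    m=np.zeros((480,640),bool);m[r0:r1,c0:c1]=1;return m
full=np.ones((480,640),bool)
for n,bx,rb in(("top",box(230,255,300,350),box(205,225,315,345)),("side",box(205,250,295,320),box(245,270,262,288))):
    z=np.load(n+"0.npz");p=z['p'].astype(int);d=z['d']
    hm=bx&(p.max(2)<70)
    P,uv=cloud(n,hm,d);k=(P[:,2]>.08);print(n,"handle n",k.sum(),"meddepthz",np.median(P[k,2]))
    uvh=uv[k]
    A=atz(n,uvh,.122 if n=="top" else .113);
    c,(w,h),a=cv2.minAreaRect(A[:,:2].astype(np.float32)*1000)
    print(" rect mm",c,w,h,a,"mean",A.mean(0), "Pmed",np.median(P[k],0))
    dd=A[:,:2]-A[:,:2].mean(0);e,v=np.linalg.eigh(dd.T@dd);print(" axis ang",np.degrees(np.arctan2(v[0,1],v[1,1])),"(dev from y; yaw = -this)")
    rm=rb&(p[...,0]>150)&(p[...,1]<70)
    P,uv=cloud(n,rm,d);A=atz(n,uv,.025);print(" red",len(P),"mean",A.mean(0),A.max(0),A.min(0),"cloud",np.median(P,0))
# yellow spot, funnel
z=np.load("top0.npz");p=z['p'].astype(int);d=z['d']
P,uv=cloud("top",box(210,265,205,268),d);k=P[:,2]>.105
A=P[k&(P[:,2]<.14)];hull=cv2.convexHull(uv[k].astype(np.float32))[:,0]
W=atz("top",hull,.125)
print("funnel circle top",cv2.minEnclosingCircle(W[:,:2].astype(np.float32)),"fit",cv2.fitEllipse((W[:,:2]*1000).astype(np.float32)))
m=box(220,270,295,360)&(p[...,0]>180)&(p[...,2]<90)&(p[...,1]>120)
r,c=np.nonzero(m);W=atz("top",np.c_[c,r],.015);print("yellow top",cv2.minEnclosingCircle(W[:,:2].astype(np.float32)),len(r))
m=cut_out("lidded_jar","side")
z=np.load("side0.npz");p=z['p'].astype(int);d=z['d']
P,uv=cloud("side",box(255,310,250,325),d);k=(P[:,2]>.115)&(P[:,2]<.14)&(P[:,1]>.1)
A=P[k];print("side funnel rim",len(A),cv2.minEnclosingCircle(A[:,:2].astype(np.float32)), np.percentile(A[:,2],[5,50,95]))
z=np.load("top0.npz");d=z['d'];P,uv=cloud("top",box(225,270,385,440),d);k=(P[:,2]>.085)&(P[:,2]<.11)
W=atz("top",uv[k],.096);print("lid",cv2.minEnclosingCircle(W[:,:2].astype(np.float32)))
```

```text
top handle n 128 meddepthz 0.12245567645245159
 rect mm (580.5963745117188, -17.79916763305664) 63.998130798339844 11.557933807373047 83.69011688232422 mean [ 0.58053471 -0.01763428  0.122     ] Pmed [ 0.58057144 -0.01683185  0.12245568]
 axis ang 2.8197864732568116 (dev from y; yaw = -this)
 red 122 mean [ 0.6565175  -0.02261991  0.025     ] [ 0.66703498 -0.00568102  0.025     ] [ 0.64549337 -0.0391731   0.025     ] cloud [ 0.6571234  -0.02246011  0.02561127]
side handle n 156 meddepthz 0.1205483114514162
 rect mm (577.5565795898438, -17.90938949584961) 88.88594818115234 18.11577796936035 88.86727905273438 mean [ 0.57786933 -0.02203414  0.113     ] Pmed [ 0.57619457 -0.01002858  0.12054831]
 axis ang 0.8179064590745243 (dev from y; yaw = -this)
 red 100 mean [ 0.65419988 -0.02868758  0.025     ] [ 0.66578588 -0.00516296  0.025     ] [ 0.64089357 -0.05031115  0.025     ] cloud [ 0.65355234 -0.03053631  0.02557439]
funnel circle top ((0.588715672492981, 0.1772678643465042), 0.04677097126841545) fit ((588.72412109375, 177.19979858398438), (92.71121215820312, 93.21150207519531), 179.01197814941406)
yellow top ((0.5821532607078552, -0.0210105050355196), 0.07795276492834091) 157
side funnel rim 678 ((0.5874086618423462, 0.178200364112854), 0.04772857949137688) [0.11560113 0.12047624 0.12464124]
lid ((0.573987603187561, -0.21631015837192535), 0.03652514889836311)
```

Measurements:

| Item | x (m) | y (m) | Notes |
|---|---|---|---|
| Handle | 0.580 | -0.018 | yaw about -3° |
| Funnel mouth | 0.588 | 0.1775 | |

The jaws currently point at 75.3°, so they need to turn -78.3°. I'll traverse at height first.

```bash
python3 -m handwheel '[0,0,-0.4,0.4,-0.7,0,1, 0,0,-1.1,1.2,-1.9,0,1, 0,0,-1.9,2.0,-3.3,0,1, 0,0,-2.7,2.8,-4.6,0,1, 0,0,-3.5,3.6,-5.9,0,1]'
python3 -m handwheel '[0,0,-0.8,0.8,-1.3,0,1, 0,0,-1.6,1.6,-2.7,0,1, 0,0,-2.4,2.4,-4.0,0,1, 0,0,-3.2,3.2,-5.3,0,1, 0,0,-4.0,4.0,-6.6,0,1]'
python3 -m handwheel '[0,0,-0.8,0.8,-1.3,0,1, 0,0,-1.6,1.6,-2.7,0,1, 0,0,-2.4,2.4,-4.0,0,1, 0,0,-3.2,3.2,-5.3,0,1, 0,0,-4.0,4.0,-6.6,0,1]'
python3 -m handwheel '[0,0,-0.8,0.8,-1.3,0,1, 0,0,-1.6,1.6,-2.7,0,1, 0,0,-2.4,2.4,-4.0,0,1, 0,0,-3.2,3.2,-5.2,0,0.2, 0,0,-3.8,3.9,-6.3,0,-0.1]'
```

```text
t: 1.17
tool_pos: [0.2619, 0.5039, 0.2387]
tcp_rot: [0.0, 0.279, 0.96, 0.0]
force: [0.5, 1.0, 0.2]
grip_width: 0.0879
t: 1.58
tool_pos: [0.362, 0.3387, 0.239]
tcp_rot: [0.0, 0.441, 0.897, 0.0]
force: [1.1, -0.2, 0.6]
grip_width: 0.0881
t: 2.0
tool_pos: [0.4621, 0.1736, 0.2392]
tcp_rot: [0.0, 0.591, 0.807, 0.0]
force: [0.8, 0.2, -1.0]
grip_width: 0.0881
t: 2.42
tool_pos: [0.56, 0.0156, 0.239]
tcp_rot: [0.0, 0.716, 0.698, 0.0]
force: [-0.3, -0.2, -0.1]
grip_width: 0.0768
```

```bash
python3 -m handwheel '[0,0,-0.2,0.4,-0.7,0,-0.1, 0,0,-0.4,0.86,-1.44,0,-0.1, 0,0,-0.4,0.86,-1.44,0,-0.1, 0,0,-0.4,0.86,-1.44,0,-0.1, 0,0,-0.4,0.86,-1.44,0,-0.1]'
python3 - <<'E'
from h import *
o=get_obs();print(o['tool_pos'],o['tcp_rot'],o['grip_width'])
q=o['tcp_rot'];M=R.from_quat([q[1],q[2],q[3],q[0]]).as_matrix();print(np.degrees(np.arctan2(-M[1,1],-M[0,1])),np.degrees(np.arctan2(M[1,1],M[0,1])),M[:,2])
p,d=snapshot("side");np.savez("side1.npz",p=p,d=d)
s=p[130:290,230:400];cv2.imwrite("pics/side1.png",cv2.resize(s[:,:,::-1],None,fx=3.5,fy=3.5,interpolation=cv2.INTER_CUBIC))
p,d=snapshot("top");s=p[170:300,220:400];cv2.imwrite("pics/top1.png",cv2.resize(s[:,:,::-1],None,fx=4,fy=4,interpolation=cv2.INTER_CUBIC))
E
```

```text
t: 2.83
tool_pos: [0.58, -0.0177, 0.2386]
tcp_rot: [-0.0, 0.727, 0.687, -0.0]
force: [-1.2, 0.5, 0.8]
grip_width: 0.0435
[ 0.58000441 -0.01767171  0.23856978] [-4.38229682e-04  7.26642286e-01  6.87015862e-01 -3.33973846e-05] 0.043493411807119506
176.78872177651033 -3.2112782234896935 [-6.50677389e-04  5.90983370e-04 -9.99999614e-01]
```

View pics/side1.png

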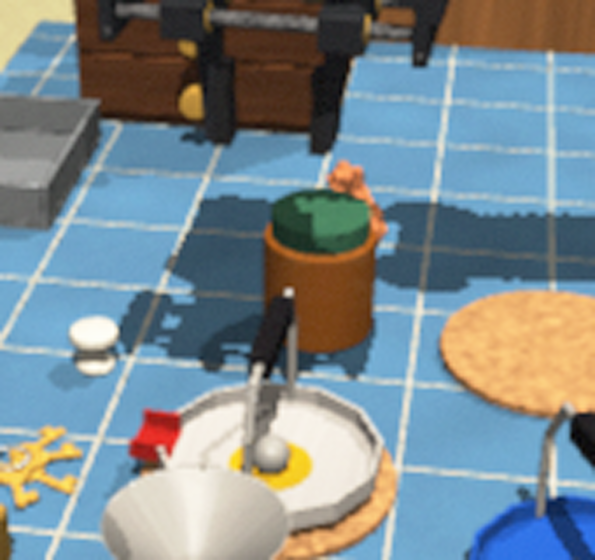

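View pics/top1.png

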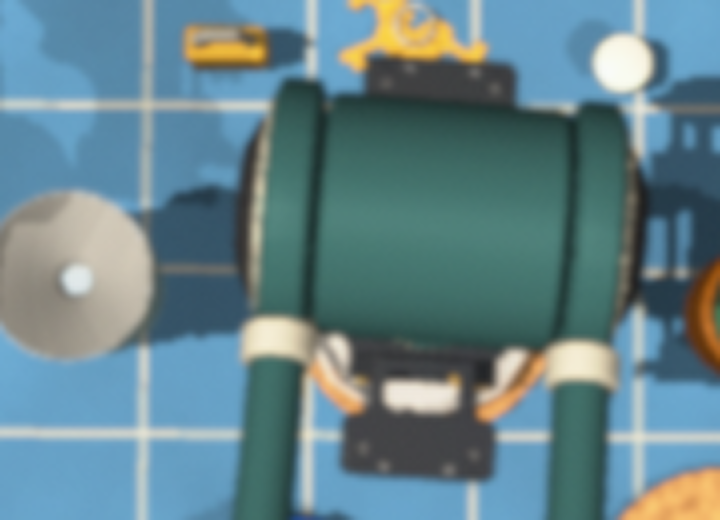

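The fingers are above the handle and straddle it in x; the ball is on the spot. I'll descend to just above the bar.

```bash
python3 -m handwheel '[0,0,0,0,0,-0.8,-0.2, 0,0,0,0,0,-1.8,-0.3, 0,0,0,0,0,-2.8,-0.3, 0,0,0,0,0,-3.8,-0.3, 0,0,0,0,0,-4.3,-0.3]'
python3 - <<'E'
from h import *
o=get_obs();print(o['tool_pos'],o['grip_width'])
p,d=snapshot("side");np.savez("side2.npz",p=p,d=d)
s=p[160:290,250:380];cv2.imwrite("pics/side2.png",cv2.resize(s[:,:,::-1],None,fx=4.5,fy=4.5,interpolation=cv2.INTER_CUBIC))
E
```

```text
t: 3.35
tool_pos: [0.578, -0.0168, 0.1281]
tcp_rot: [-0.002, 0.726, 0.688, -0.001]
force: [-0.5, 0.5, -0.5]
grip_width: 0.0309
[ 0.57796452 -0.01682414  0.12814515] 0.030929483980621224
```

View pics/side2.png

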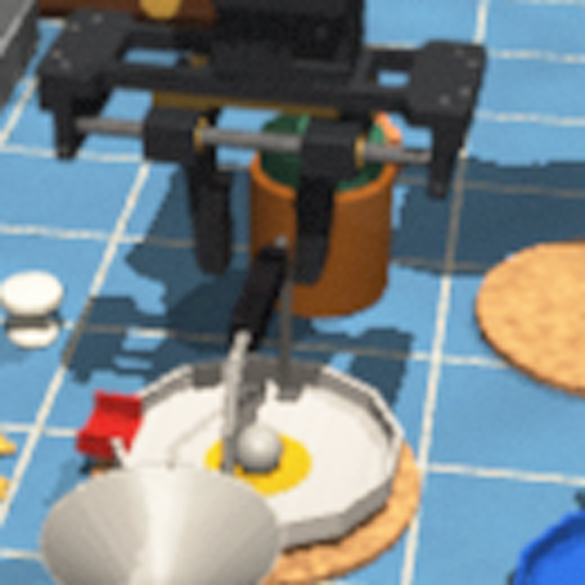

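The bar lies between the fingers, nearly centred. I'll go down to grip height and settle.

```bash
python3 -m handwheel '[0,0,0,0,0,-0.5,-0.3, 0,0,0,0,0,-1.0,-0.3, 0,0,0,0,0,-1.4,-0.3, 0,0,0,0,0,-1.5,-0.3, 0,0,0,0,0,-1.5,-0.3]'
python3 -m handwheel '[0,0,0,0,0,0,-0.35, 0,0,0,0,0,0,-0.4, 0,0,0,0,0,0,-0.4, 0,0,0,0,0,0,-0.4, 0,0,0,0,0,0,-0.4]'
python3 - <<'E'
from h import *
o=get_obs();print(o['tool_pos'],o['grip_width'])
p,d=snapshot("side");np.savez("side3.npz",p=p,d=d)
s=p[170:280,260:370];cv2.imwrite("pics/side3.png",cv2.resize(s[:,:,::-1],None,fx=5.4,fy=5.4,interpolation=cv2.INTER_CUBIC))
E
```

```text
t: 3.82
tool_pos: [0.5799, -0.0181, 0.0929]
tcp_rot: [-0.001, 0.727, 0.687, -0.001]
force: [0.6, 0.0, -0.5]
grip_width: 0.0311
t: 4.23
tool_pos: [0.5808, -0.0182, 0.0943]
tcp_rot: [0.0, 0.727, 0.687, 0.0]
force: [-0.8, -0.2, -0.4]
grip_width: 0.0263
[ 0.58081309 -0.01821029  0.09426494] 0.026305803430955847
```

View pics/side3.png

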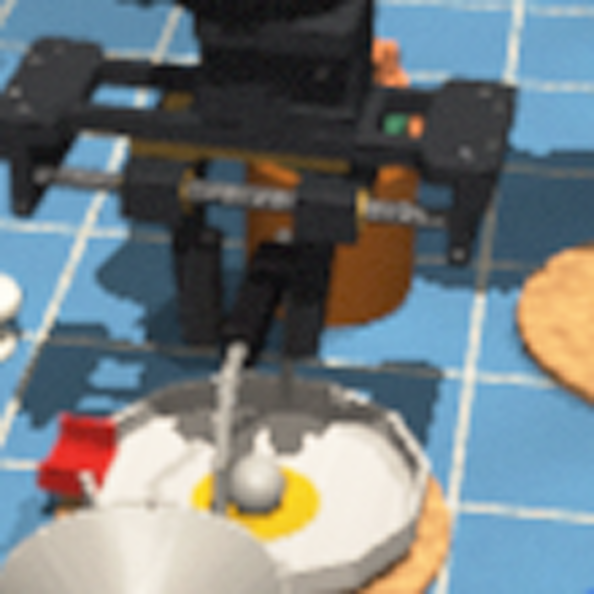

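The jaws straddle the bar at grip height, so I'll close them gently.

```bash
python3 -m handwheel '[0,0,0,0,0,0,-0.45, 0,0,0,0,0,0,-0.5, 0,0,0,0,0,0,-0.53, 0,0,0,0,0,0,-0.56, 0,0,0,0,0,0,-0.59]'
python3 -m handwheel '[0,0,0,0,0,0,-0.61, 0,0,0,0,0,0,-0.63, 0,0,0,0,0,0,-0.65, 0,0,0,0,0,0,-0.67, 0,0,0,0,0,0,-0.69]'
python3 -m handwheel '[0,0,0,0,0,0,-0.72, 0,0,0,0,0,0,-0.8, 0,0,0,0,0,0,-1, 0,0,0,0,0,0,-1, 0,0,0,0,0,0,-1]'
python3 - <<'E'
from h import *
o=get_obs();print(o['tool_pos'],o['grip_width'],o['force'],o['wrist_torque'])
p,d=snapshot("side");np.savez("side3.npz",p=p,d=d)
s=p[170:280,260:370];cv2.imwrite("pics/side4.png",cv2.resize(s[:,:,::-1],None,fx=5.4,fy=5.4,interpolation=cv2.INTER_CUBIC))
E
```

```text
t: 4.7
tool_pos: [0.5804, -0.0181, 0.0937]
tcp_rot: [-0.0, 0.727, 0.687, -0.0]
force: [0.1, 0.2, -0.3]
grip_width: 0.0181
t: 5.12
tool_pos: [0.5801, -0.0181, 0.0936]
tcp_rot: [-0.0, 0.727, 0.687, -0.0]
force: [-1.9, -0.1, 0.8]
grip_width: 0.0136
t: 5.53
tool_pos: [0.5803, -0.0181, 0.0937]
tcp_rot: [-0.0, 0.727, 0.687, -0.0]
force: [-2.1, -0.5, 0.9]
grip_width: 0.0131
[ 0.58029316 -0.01814118  0.09367897] 0.013076752464676603 [-2.08897549 -0.46426626  0.92732254] [-0.04342882  0.41096347 -0.01511464]
```

View pics/side4.png

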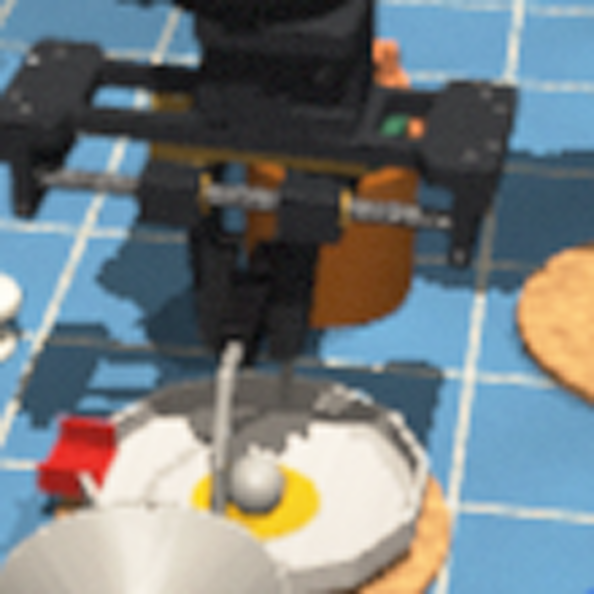

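Gripped (13 mm), and the ball is still centred. Lifting gently.

```bash
python3 -m handwheel '[0,0,0,0,0,0.05,-1, 0,0,0,0,0,0.15,-1, 0,0,0,0,0,0.3,-1, 0,0,0,0,0,0.45,-1, 0,0,0,0,0,0.55,-1]'
python3 - <<'E'
from h import *
o=get_obs();print(o['tool_pos'],o['grip_width'],o['force'],o['wrist_torque'])
p,d=snapshot("side");np.savez("side3.npz",p=p,d=d)
s=p[160:280,260:380];cv2.imwrite("pics/side5.png",cv2.resize(s[:,:,::-1],None,fx=5,fy=5,interpolation=cv2.INTER_CUBIC))
E
```

```text
t: 6.0
tool_pos: [0.5808, -0.0182, 0.108]
tcp_rot: [0.0, 0.727, 0.687, 0.0]
force: [-0.3, 0.0, -2.7]
grip_width: 0.0136
[ 0.58075516 -0.01817354  0.10797036] 0.013631258519799593 [-0.31507823  0.03659163 -2.67406243] [-0.04391733  0.01135617 -0.01070108]
```

View pics/side5.png

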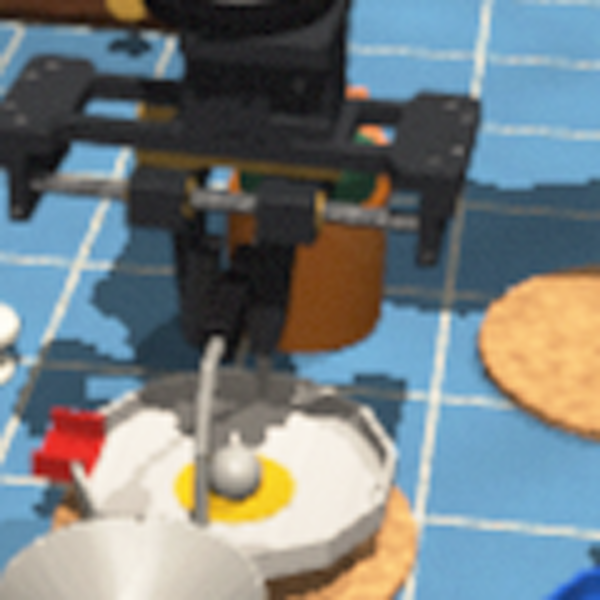

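Lifted: 2.7 N matches the dish's weight, and the ball is centred. Raising it clear of the jars before turning.

```bash
python3 -m handwheel '[0,0,0,0,0,0.15,-1, 0,0,0,0,0,0.4,-1, 0,0,0,0,0,0.7,-1, 0,0,0,0,0,1.05,-1, 0,0,0,0,0,1.4,-1]'
python3 -m handwheel '[0,0,0,0,0,0.35,-1, 0,0,0,0,0,0.7,-1, 0,0,0,0,0,1.05,-1, 0,0,0,0,0,1.4,-1, 0,0,0,0,0,1.75,-1]'
python3 -m handwheel '[0,0,0,0,0,0.35,-1, 0,0,0,0,0,0.7,-1, 0,0,0,0,0,1.0,-1, 0,0,0,0,0,1.2,-1, 0,0,0,0,0,1.3,-1]'
python3 -m handwheel '[0,0,0,0,0,0.1,-1, 0,0,0,0,0,0.25,-1, 0,0,0,0,0,0.4,-1, 0,0,0,0,0,0.55,-1, 0,0,0,0,0,0.6,-1]'
python3 - <<'E'
from h import *
o=get_obs();print(o['tool_pos'],o['tcp_rot'],o['grip_width'],o['force'],o['wrist_torque'])
p,d=snapshot("side");np.savez("side3.npz",p=p,d=d)
s=p[100:280,220:400];cv2.imwrite("pics/side6.png",cv2.resize(s[:,:,::-1],None,fx=3.3,fy=3.3,interpolation=cv2.INTER_CUBIC))
E
```

```text
t: 6.47
tool_pos: [0.5806, -0.0181, 0.1435]
tcp_rot: [0.0, 0.727, 0.687, 0.0]
force: [0.8, -0.2, -2.3]
grip_width: 0.0136
t: 6.88
tool_pos: [0.5805, -0.0181, 0.1872]
tcp_rot: [0.0, 0.727, 0.687, 0.0]
force: [0.2, -0.7, -3.1]
grip_width: 0.0135
t: 7.3
tool_pos: [0.5809, -0.0182, 0.2199]
tcp_rot: [0.001, 0.727, 0.687, 0.0]
force: [0.6, -0.3, -3.6]
grip_width: 0.0137
t: 7.72
tool_pos: [0.5807, -0.0182, 0.2343]
tcp_rot: [0.0, 0.727, 0.687, 0.0]
force: [0.3, 0.1, -2.9]
grip_width: 0.0135
[ 0.58069668 -0.01815965  0.2343043 ] [2.25178728e-04 7.26649933e-01 6.87007848e-01 2.03935884e-04] 0.013493449052389191 [ 0.31190923  0.05745431 -2.92595115] [-0.09110759  0.02729475  0.0454201 ]
```

View pics/side6.png

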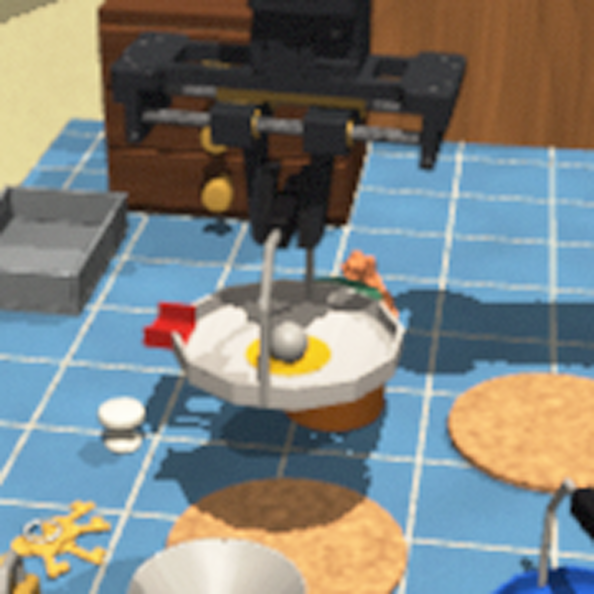

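Clear and level, ball centred. Turning +91° in place, gently.

```bash
python3 -m handwheel '[0,0,0.1,0,0,0,-1, 0,0,0.3,0,0,0,-1, 0,0,0.6,0,0,0,-1, 0,0,1.0,0,0,0,-1, 0,0,1.5,0,0,0,-1]'
python3 -m handwheel '[0,0,0.6,0,0,0,-1, 0,0,1.2,0,0,0,-1, 0,0,1.9,0,0,0,-1, 0,0,2.6,0,0,0,-1, 0,0,3.3,0,0,0,-1]'
python3 -m handwheel '[0,0,0.7,0,0,0,-1, 0,0,1.4,0,0,0,-1, 0,0,2.1,0,0,0,-1, 0,0,2.8,0,0,0,-1, 0,0,3.5,0,0,0,-1]'
python3 - <<'E'
from h import *
o=get_obs();print(o['tool_pos'],o['tcp_rot'],o['grip_width'],o['force'],o['wrist_torque'])
p,d=snapshot("side")
s=p[100:280,220:400];cv2.imwrite("pics/side7.png",cv2.resize(s[:,:,::-1],None,fx=3.3,fy=3.3,interpolation=cv2.INTER_CUBIC))
E
```

```text
t: 8.18
tool_pos: [0.5802, -0.0181, 0.2333]
tcp_rot: [-0.0, 0.679, 0.734, -0.0]
force: [-0.8, -0.3, -1.8]
grip_width: 0.0139
t: 8.6
tool_pos: [0.5802, -0.0181, 0.2333]
tcp_rot: [-0.0, 0.566, 0.824, -0.0]
force: [-1.0, -0.9, -2.7]
grip_width: 0.0137
t: 9.02
tool_pos: [0.5802, -0.0181, 0.2333]
tcp_rot: [-0.0, 0.434, 0.901, -0.0]
force: [0.6, 0.4, -3.2]
grip_width: 0.0133
[ 0.58019996 -0.01812504  0.23329679] [-3.29775423e-04  4.34342990e-01  9.00747491e-01 -1.28513495e-04] 0.013271322219494631 [ 0.61330145  0.44836437 -3.18516073] [-0.03771426  0.02684547  0.04261142]
```

View pics/side7.png

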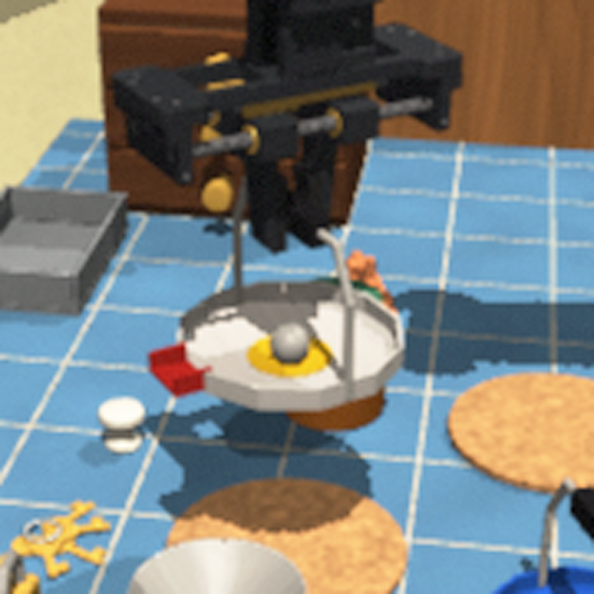

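Ball steady. Continuing the turn.

```bash
python3 -m handwheel '[0,0,0.6,0,0,0,-1, 0,0,1.3,0,0,0,-1, 0,0,2.0,0,0,0,-1, 0,0,2.7,0,0,0,-1, 0,0,3.4,0,0,0,-1]'
python3 -m handwheel '[0,0,0.7,0,0,0,-1, 0,0,1.4,0,0,0,-1, 0,0,2.1,0,0,0,-1, 0,0,2.8,0,0,0,-1, 0,0,3.5,0,0,0,-1]'
python3 -m handwheel '[0,0,0.7,0,0,0,-1, 0,0,1.3,0,0,0,-1, 0,0,1.8,0,0,0,-1, 0,0,2.2,0,0,0,-1, 0,0,2.5,0,0,0,-1]'
python3 -m handwheel '[0,0,0.2,0,0,0,-1, 0,0,0.35,0,0,0,-1, 0,0,0.45,0,0,0,-1, 0,0,0.5,0,0,0,-1, 0,0,0.5,0,0,0,-1]'
python3 - <<'E'
from h import *
o=get_obs();print(o['tool_pos'],o['tcp_rot'],o['grip_width'],o['force'],o['wrist_torque'])
q=o['tcp_rot'];M=R.from_quat([q[1],q[2],q[3],q[0]]).as_matrix();print(np.degrees(np.arctan2(M[1,1],M[0,1])),M[:,2])
for n,b in(("side",(100,280,220,400)),("top",(170,310,220,400))):
    p,d=snapshot(n);np.savez(n+"8.npz",p=p,d=d)
    s=p[b[0]:b[1],b[2]:b[3]];cv2.imwrite(f"pics/{n}8.png",cv2.resize(s[:,:,::-1],None,fx=3.3,fy=3.3,interpolation=cv2.INTER_CUBIC))
E
```

```text
t: 9.48
tool_pos: [0.5803, -0.0181, 0.2334]
tcp_rot: [-0.0, 0.297, 0.955, -0.0]
force: [0.4, -0.4, -3.4]
grip_width: 0.0135
t: 9.9
tool_pos: [0.5803, -0.0181, 0.2334]
tcp_rot: [-0.0, 0.148, 0.989, -0.0]
force: [0.3, 0.7, -2.8]
grip_width: 0.0133
t: 10.32
tool_pos: [0.5803, -0.0181, 0.2334]
tcp_rot: [-0.0, 0.041, 0.999, -0.0]
force: [-0.7, -0.9, -2.0]
grip_width: 0.0136
t: 10.73
tool_pos: [0.5804, -0.0181, 0.2336]
tcp_rot: [-0.0, 0.019, 1.0, -0.0]
force: [-0.2, -0.2, -2.7]
grip_width: 0.0133
[ 0.58041585 -0.01812357  0.23364693] [-4.71930970e-05  1.93647098e-02  9.99812485e-01 -8.99194139e-07] 0.013284596504031255 [-0.163759   -0.16861789 -2.70529088] [ 0.03801968  0.00670982 -0.03724411]
87.7808290161794 [-9.44033204e-05  2.97101958e-08 -9.99999996e-01]
```

View pics/side8.png

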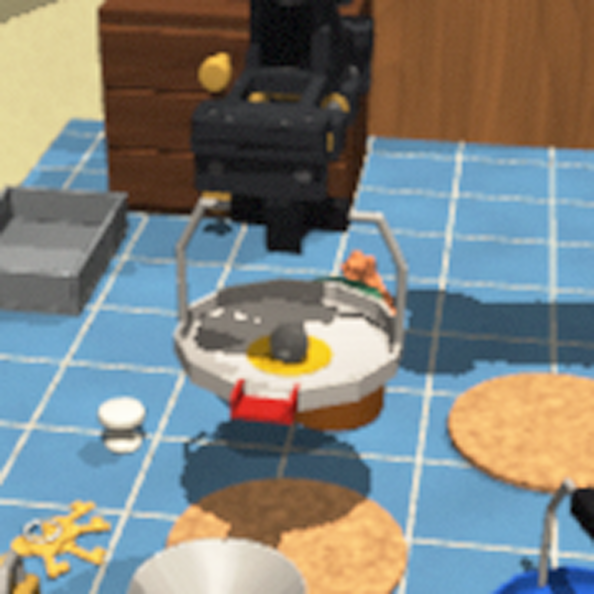

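View pics/top8.png

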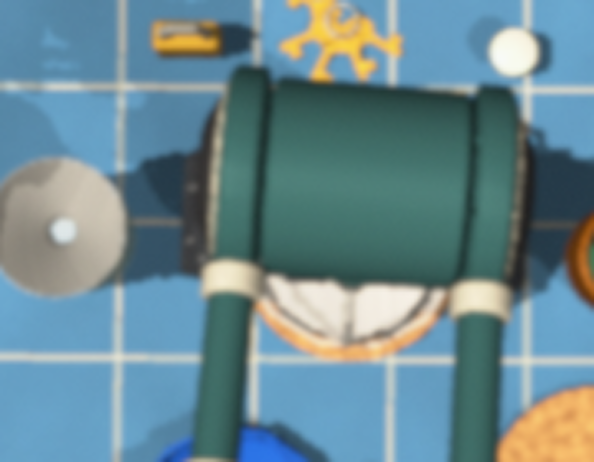

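The quarter turn is done; ball centred, dish level. Moving towards the funnel with low acceleration.

```bash
python3 -m handwheel '[0,0,0,0,0.06,0,-1, 0,0,0,0.01,0.21,0,-1, 0,0,0,0.02,0.46,0,-1, 0,0,0,0.03,0.81,0,-1, 0,0,0,0.05,1.21,0,-1]'
python3 -m handwheel '[0,0,0,0.02,0.4,0,-1, 0,0,0,0.03,0.8,0,-1, 0,0,0,0.05,1.2,0,-1, 0,0,0,0.06,1.6,0,-1, 0,0,0,0.08,2.0,0,-1]'
python3 -m handwheel '[0,0,0,0.01,0.38,0,-1, 0,0,0,0.02,0.68,0,-1, 0,0,0,0.03,0.9,0,-1, 0,0,0,0.04,1.05,0,-1, 0,0,0,0.04,1.14,0,-1]'
python3 -m handwheel '[0,0,0,0,0,0,-1, 0,0,0,0,0,0,-1, 0,0,0,0,0,0,-1, 0,0,0,0,0,0,-1, 0,0,0,0,0,0,-1]'
cat > chk.py <<'E'
from h import *
import sys
t=sys.argv[1]
o=get_obs();print(o['t'],o['tool_pos'],o['grip_width'],o['force'],o['wrist_torque'])
q=o['tcp_rot'];M=R.from_quat([q[1],q[2],q[3],q[0]]).as_matrix();print("yaw",np.degrees(np.arctan2(M[1,1],M[0,1])),M[:,2])
for n in("side","top"):
    p,d=snapshot(n);np.savez(n+t+".npz",p=p,d=d)
    g=p.astype(int)
    m=(g[...,0]>120)&(g[...,1]<60)&(g[...,2]<60)
    P,uv=cloud(n,m,d);k=(P[:,2]>.1)
    if k.sum(): 
        P=P[k];print(n,"red",len(P),"uvmean",uv[k].mean(0),"med",np.median(P,0),"5/95",np.percentile(P,[5,95],axis=0).tolist())
    b=(130,310,220,400) if n=="side" else (170,310,190,370)
    s=p[b[0]:b[1],b[2]:b[3]];cv2.imwrite(f"pics/{n}{t}.png",cv2.resize(s[:,:,::-1],None,fx=3.3,fy=3.3,interpolation=cv2.INTER_CUBIC))
g=M@[0,0,-.0187]+o['tool_pos'];a=np.arctan2(M[1,1],M[0,1]);x=np.array([np.cos(a),np.sin(a),0])
lip=g+x*.087-[0,0,.088];print("pred lip",lip,"underside",g[2]-.105,"proj side",proj("side",lip),"top",proj("top",lip),"funnel mouth proj side",proj("side",[.588,.1775,.125]))
E
python3 chk.py 9
```

```text
t: 11.25
tool_pos: [0.5817, 0.0129, 0.2337]
tcp_rot: [0.0, 0.02, 1.0, 0.0]
force: [-0.2, 0.2, -4.0]
grip_width: 0.0135
t: 11.67
tool_pos: [0.5836, 0.0634, 0.2337]
tcp_rot: [-0.0, 0.019, 1.0, 0.0]
force: [-0.2, -0.3, -2.4]
grip_width: 0.0136
t: 12.08
tool_pos: [0.5847, 0.0911, 0.2337]
tcp_rot: [0.0, 0.019, 1.0, -0.0]
force: [0.3, -0.7, -2.6]
grip_width: 0.0132
t: 12.5
tool_pos: [0.5847, 0.0902, 0.2337]
tcp_rot: [0.0, 0.02, 1.0, -0.0]
force: [-0.2, 0.1, -3.3]
grip_width: 0.0132
12.5 [0.58470863 0.09024017 0.2337425 ] 0.013235393152082256 [-0.18085225  0.12353078 -3.25226401] [0.0506871  0.00458932 0.0186169 ]
yaw 87.75618870552316 [ 4.93615869e-05 -9.34853430e-05 -9.99999994e-01]
side red 181 uvmean [286.12707182 256.34254144] med [0.58757603 0.16994085 0.16417288] 5/95 [[0.5692577092018232, 0.15628161540244545, 0.16209630076262227], [0.6022673821993686, 0.1787075438289617, 0.17389839050441447]]
top red 9 uvmean [305. 355.] med [0.41501537 0.01369792 0.61512761] 5/95 [[0.4124950108895865, 0.013393116277600852, 0.6048618993369965], [0.418031795588199, 0.013966352323839106, 0.6268536299755724]]
pred lip [0.58811392 0.17717522 0.1644425 ] underside 0.14744250345269128 proj side [[284.55367314 259.73043438]] top [[233.72415763 237.82373338]] funnel mouth proj side [[285.06185631 278.33366681]]
```

View pics/side9.png

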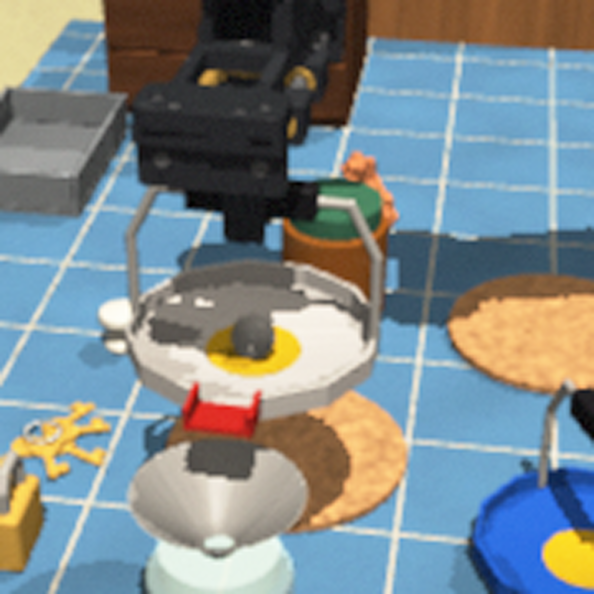

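View pics/top9.png

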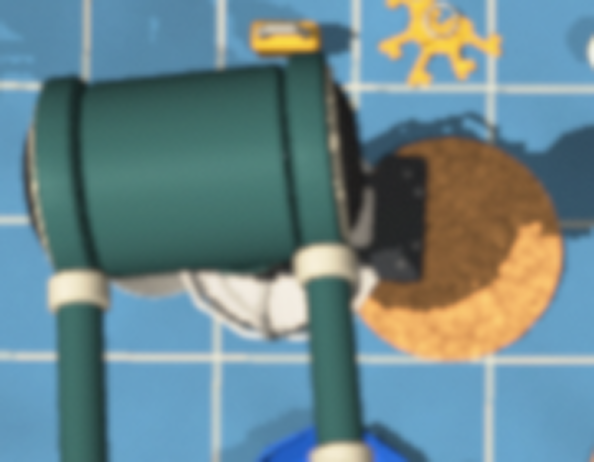

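The lip tip measures about (0.587, 0.178, 0.164), over the mouth centre. The dish is level and the ball is on the spot. I'll lower it 13 mm, leaving the underside about 9–10 mm clear of the funnel rim.

```bash
python3 -m handwheel '[0,0,0,0,0,-0.04,-1, 0,0,0,0,0,-0.12,-1, 0,0,0,0,0,-0.22,-1, 0,0,0,0,0,-0.32,-1, 0,0,0,0,0,-0.4,-1]'
python3 -m handwheel '[0,0,0,0,0,-0.06,-1, 0,0,0,0,0,-0.1,-1, 0,0,0,0,0,-0.12,-1, 0,0,0,0,0,-0.12,-1, 0,0,0,0,0,-0.12,-1]'
python3 -m handwheel '[0,0,0,0,0,0,-1, 0,0,0,0,0,0,-1, 0,0,0,0,0,0,-1, 0,0,0,0,0,0,-1, 0,0,0,0,0,0,-1]'
python3 chk.py 10
python3 - <<'E'
from h import *
z=np.load("side10.npz");P,uv=cloud("side",np.ones((480,640),bool),z['d'])
# level check: plane fit of white cone rim zone
p=z['p'];c=np.array([.5847,.0903]);r=np.hypot(*(P[:,:2]-c).T)
k=(r>60e-3)&(r<70e-3)&(P[:,2]>.145)&(P[:,2]<.18)
Q=P[k];A=np.c_[Q[:,:2]-c,np.ones(len(Q))]
for _ in range(5):
    s=np.linalg.lstsq(A,Q[:,2],rcond=None)[0];e=abs(A@s-Q[:,2]);kk=e<max(.004,np.median(e)*2);A,Q=A[kk],Q[kk]
print("rim tilt deg x,y",np.degrees(s[:2]),"z",s[2],len(Q))
for k in cut_out("ball_center","side")[:2]:
    B,_=cloud("side",k['pixels'],z['d']);print("ball",k['confidence'],k['pixel'],np.median(B,0), atz("side",[k['pixel'][::-1]],.135+.0177))
E
```

```text
t: 13.02
tool_pos: [0.5845, 0.0906, 0.2231]
tcp_rot: [-0.0, 0.019, 1.0, -0.0]
force: [1.4, -0.2, -3.2]
grip_width: 0.0135
t: 13.43
tool_pos: [0.5847, 0.0906, 0.2208]
tcp_rot: [0.0, 0.019, 1.0, 0.0]
force: [0.8, -1.0, -3.7]
grip_width: 0.0136
t: 13.85
tool_pos: [0.5847, 0.0906, 0.2208]
tcp_rot: [0.0, 0.019, 1.0, 0.0]
force: [0.2, 0.4, -3.4]
grip_width: 0.014
13.85 [0.5847174  0.09061589 0.2207622 ] 0.014036122339307445 [ 0.22821529  0.38121599 -3.43135783] [ 0.01290924 -0.02627062 -0.03557766]
yaw 87.78609168184376 [ 1.00724172e-04  1.03190094e-05 -9.99999995e-01]
side red 185 uvmean [286.29189189 262.68108108] med [0.58730686 0.17029661 0.15112208] 5/95 [[0.5693717391088607, 0.15587784952963907, 0.14904939471091722], [0.6024364320479376, 0.1790610165159834, 0.1607070617705999]]
top red 9 uvmean [305. 355.] med [0.41470244 0.01374312 0.61317585] 5/95 [[0.41147335275738917, 0.01353439953308266, 0.5991452531121843], [0.41704315640206724, 0.014102846824893501, 0.620739338384368]]
pred lip [0.58807636 0.17755075 0.1514622 ] underside 0.1344621972206152 proj side [[284.69431123 266.06847961]] top [[234.51446787 238.2119821 ]] funnel mouth proj side [[285.06185631 278.33366681]]
rim tilt deg x,y [ 1.03319077 -0.17792157] z 0.15368574021687142 899
ball 0.53 [239.2, 294.1] [0.58153368 0.09826773 0.157579  ] [[0.5860529  0.09647877 0.1527    ]]
```

View pics/side10.png

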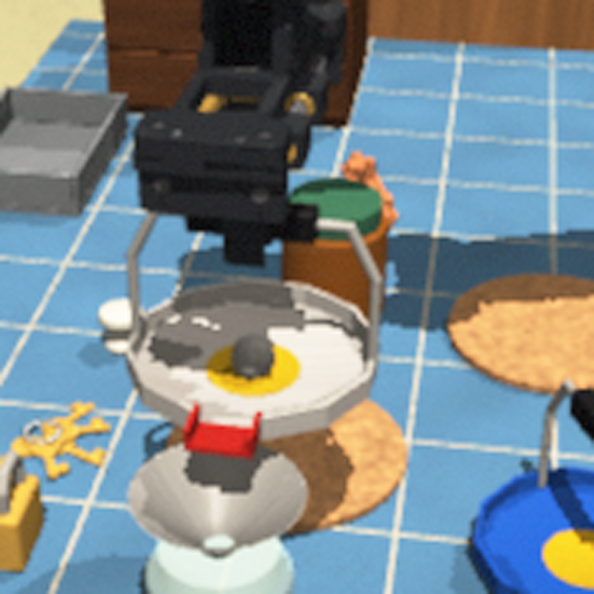

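The lip is over the funnel mouth centre at (0.588, 0.178), about 26 mm above the rim plane. The underside is about 9 mm clear, the ball is on the spot, and the force reading is only the dish's weight.

```bash
python3 -c "
from workcell import *
print(hand_in())"
```

```text
the job is handed in; nothing more can be done
None
```

I picked up the aluminium dish by its black handle, lifted it and turned it about 91° towards the funnel. I handed it in at about 13.9 s, held still over the funnel on the cork pad's side.

**Lip position:** the tip is computed from the tool pose at (0.588, 0.178, 0.151). The funnel mouth centre measures about (0.588, 0.1775, 0.125). The side camera's view of the red lip agrees to within about 2 mm.

**Clearance:** the dish overlaps the funnel rim from above, so I held its underside at 0.134, about 9 mm clear. That puts the lip about 26 mm above the mouth plane. The wrist force of about 3.4 N (±1 N noise) fits the dish and ball's weight, so nothing appears to be touching.

**Level and ball:** the tool axis is vertical. A plane fitted to the rim's depth points gave 1.0° about one axis and 0.2° about the other, which I take as depth noise. The ball was on the yellow spot in every picture I took along the way. The network's ball fix at the end was low-confidence (0.53) and about 6–8 mm off the dish's centre, well inside the 27 mm spot.

**Not checked:** the top camera could not see the lip at the end because the arm blocked it, so the final check rests on the side camera and the tool pose.

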